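# Put the finished power-supply boards into their trays

## Robot

A 6-joint arm with a two-finger parallel gripper is mounted at the origin on the work surface. World frame = base frame: x ahead of the robot, y to its left, z up, the work surface at z = 0. Lengths are in m, angles in degrees, forces in N, time in s.
With the tool pointing down it reaches from about 0.25 to 0.725 m from the base axis. Payload 9.7 kg.
Tool frame: the origin (TCP) lies on the centre line of the jaws, within the pads' length; the fingertips stand 19 mm ahead of it and the grasp point (between the pads) is the TCP (bot.tcp_to_tips is the z of the fingertips in the tool frame, in m); z points along the fingers, y is the line along which they close (so a half turn about z gives the same grasp; the last joint's range is limited). The gripper opens to 85 mm and grips with 20 to 120 N. Pads are 22 mm wide; open, the fingers measure 114 mm over their backs; the gripper's body (76 mm by 85 mm) begins 54 mm behind the grasp point. The pads swing forward as they close: fully open they stand 13 mm farther back than shut.
Start: joints at [64.744, 4.979, 10.078, 95.1, 0, 90], TCP at [0.235, 0.497, 0.25] pointing down, gripper open.
Joint ranges: [-179.16, 179.16], [-48.56, 103.87], [-65.8, 70.77], [-126.05, 130.52], [-82.76, 87.17], [-180, 180]. Speed limits (degrees/s): [127.2, 127.2, 147.25, 180, 180, 180].

## Interface

Orientations are given as [roll, pitch, yaw] about the fixed x, y, z axes, in that order (R = Rz(yaw) Ry(pitch) Rx(roll)).
In Python, from workcell import bot gives the robot as it stands. The module is installed in compiled form; this text tells all that it offers.
- The arm moves only by the tool play_rows, never from a script. Its argument "increments" is a list of rows, each an object with "slide": the shift along the tool's x, y, z in mm, a list of three; "angular": the turn, a rotation vector about the tool's x, y, z in degrees, a list of three; "claw": the opening, from -1 (shut) to 1 (fully open). In form: [{"slide": [x, y, z], "angular": [rx, ry, rz], "claw": claw}, ...]. A call has 1 to 8 rows; each row shifts and turns the commanded pose from where the row before left it, along the tool's axes as they then stand; what a row does not reach is not made up. A row lasts 1/10 s, in which the tool goes at most 50 mm and 8.59 degrees, less where a joint would pass 70% of its speed; a pose out of reach is approached as far as the arm can. A call is refused whole if a number of a shift passes 50 or a number of a turn 8.59, either way. A call with a gripper value outside its range is refused whole. The fingers move at their own pace and stop on an object; "squeeze" is the grip in N (left out, the last holds). Time passes only in rows, so rows that do not move let the fingers close. It gives the time, the measured TCP pose, the force, the opening and the grip force at its end, in the units of the state.
- bot.get_obs(): the state, without advancing time (a new reading comes with each control period).
- bot.camera(name): name is "scene" or "top" or "wrist"; returns the picture (384x512x3 uint8, red, green, blue); there is no depth.
- bot.camera_info(name): a dict with "fovy" (degrees; the focal length in pixels is half the picture's height over the tangent of half this angle, whatever the lens; pixels are square), "cx", "cy" (the principal point, pixels), "R" (3x3) and "t" (3): a world point X has camera coordinates R X + t. Camera axes: x right, y down, z forward; pixel columns grow to the right and rows downward; lengths in m; the calibration is good to about 2 mm. A picture is of the moment at which its call begins: read the wrist's pose just before it. camera_info takes no time and is no camera call; for the wrist camera it gives the pose at the moment of the call.
- bot.job_done(): hands the job in; it is judged then, once.
The state is a dict: "time": time; "q": joint angles; "qd": joint speeds; "joint_efforts": joint torques, N m; "ee_pos": TCP position; "tcp_rot": TCP orientation; "wrist_force": force on the tool from outside, world axes, zero at the start; "torque": the same for the moment, N m; "opening": finger opening in m; "grasp_force": force on a finger pad.
Only numpy, scipy, OpenCV 4.12 (cv2) and the standard library are available. Lean on these libraries where they do the work, as an engineer would, in place of code of your own. Each camera call takes 0.05 s, during which the arm holds its last target. There are 200 camera calls.

## Task

Put the three power-supply boards, the ones with a yellow transformer, away in the black trays: each one lying flat, component side up and squarely, long side along the pocket, in the tray made for its length (short, medium, long). Lower each board gently into its tray rather than dropping it. Leave the two logic boards with the silver shield cans, the solder reel and the tip cleaner where they are.

Things in the scene. Friction and masses are not known exactly. Their poses are not given: they have to be found in the camera images.
- board_short: Loose green power-supply board, 55 x 50 mm (x, y), face 3.6 mm up. Yellow-taped transformer in the middle, 22 mm in x, 20 mm in y, top 26.6 mm up: firmly soldered, the place to grip, across y. At the x ends a terminal and capacitors up to 17 mm up; beside the transformer nothing above 6 mm. Origin: centre of the underside; x along the long side, z up. 60 g, varies.
- board_medium: Loose green power-supply board, 80 x 50 mm (x, y), face 3.6 mm up. Yellow-taped transformer in the middle, 28 mm in x, 24 mm in y, top 30.6 mm up: firmly soldered, the place to grip, across y. At the x ends a terminal and capacitors up to 20 mm up; beside the transformer nothing above 6 mm. Origin: centre of the underside; x along the long side, z up. 100 g, varies.
- board_long: Loose green power-supply board, 105 x 50 mm (x, y), face 3.6 mm up. Yellow-taped transformer in the middle, 34 mm in x, 28 mm in y, top 34.6 mm up: firmly soldered, the place to grip, across y. At the x ends a terminal and capacitors up to 24 mm up; beside the transformer nothing above 6 mm. Origin: centre of the underside; x along the long side, z up. 150 g, varies.
- tray_short: Black plastic tray fixed to the bench, for the 55 mm board: one pocket 71 x 66 mm (x, y), 8 mm of room on every side of its board; outside 87 x 82 mm, walls 8 mm thick, 14 mm high (16 at the corners), a low notch in each long side. Flat pocket floor 3 mm above the origin. Origin: centre of the underside; x along the pocket's long side, z up. Empty at the start.
- tray_medium: Black plastic tray fixed to the bench, for the 80 mm board: one pocket 96 x 66 mm (x, y), 8 mm of room on every side of its board; outside 112 x 82 mm, walls 8 mm thick, 14 mm high (16 at the corners), a low notch in each long side. Flat pocket floor 3 mm above the origin. Origin: centre of the underside; x along the pocket's long side, z up. Empty at the start.
- tray_long: Black plastic tray fixed to the bench, for the 105 mm board: one pocket 121 x 66 mm (x, y), 8 mm of room on every side of its board; outside 137 x 82 mm, walls 8 mm thick, 14 mm high (16 at the corners), a low notch in each long side. Flat pocket floor 3 mm above the origin. Origin: centre of the underside; x along the pocket's long side, z up. Empty at the start.
- logic_small: Small logic board, not part of the job: green, 60 x 50 mm, with a flat silver shield can (top 15.6 mm up) and a white connector at one end; no yellow transformer. Loose. Origin: centre of the underside, x along the long side.
- logic_large: Large logic board, not part of the job: green, 95 x 50 mm, with a flat silver shield can (top 15.6 mm up) and a white connector at one end; no yellow transformer. Loose. Origin: centre of the underside, x along the long side.
- solder_reel: White-flanged reel of solder wire standing on its flange, 58 mm across, 46 mm high, loose, 0.5 kg. Origin: centre of the underside.
- tip_cleaner: Black round pot of brass wool for cleaning soldering tips, 68 mm across, 46 mm high, loose, 0.4 kg. Origin: centre of the underside.
Things that resemble listed ones, but are neither listed nor needed, are in the scene too. What is shaped like the tray_medium but blue or white is not meant.

How it is judged (in metres and radians):
At the end, for the whole second after the job is handed in: Each power board rests flat (0.06 rad), components up, on the floor of the tray for its length (underside < 6 mm above the tray's): centre within 10 mm in x and y, long sides aligned within 0.25 rad, either way round. Logic boards, reel and tip cleaner within 20 mm of their starts; nothing dropped (x of board_short in the frame of tray_short between -0.01 and 0.01 m and y of board_short in the frame of tray_short between -0.01 and 0.01 m and z of board_short in the frame of tray_short between 0 and 0.006 m and angle between each of board_short, board_medium, board_long's own z axis and vertical below 0.06 rad and angle between the x axis of board_short and the x axis of tray_short, either way round below 0.25 rad and linear speed of each of board_short, board_medium, board_long below 0.01 m/s and angular speed of each of board_short, board_medium, board_long below 0.1 rad/s and x of board_medium in the frame of tray_medium between -0.01 and 0.01 m and y of board_medium in the frame of tray_medium between -0.01 and 0.01 m and z of board_medium in the frame of tray_medium between 0 and 0.006 m and angle between the x axis of board_medium and the x axis of tray_medium, either way round below 0.25 rad and x of board_long in the frame of tray_long between -0.01 and 0.01 m and y of board_long in the frame of tray_long between -0.01 and 0.01 m and z of board_long in the frame of tray_long between 0 and 0.006 m and angle between the x axis of board_long and the x axis of tray_long, either way round below 0.25 rad and distance of each of logic_small, logic_large, solder_reel, tip_cleaner from where it was at the start of the episode below 0.02 m); the robot touches nothing.
It fails at once if a power board is dropped or thrown (moves faster than 0.45 m/s out of the gripper: a fall of about 1 cm) ((linear speed of board_short above 0.45 m/s and contact force between board_short and the fingers below 0.05 N) or (linear speed of board_medium above 0.45 m/s and contact force between board_medium and the fingers below 0.05 N) or (linear speed of board_long above 0.45 m/s and contact force between board_long and the fingers below 0.05 N)).
It fails at once if a logic board is moved by more than 20 mm (distance of any of logic_small, logic_large from where it was at the start of the episode above 0.02 m).
It fails at once if the solder reel or the tip cleaner is moved by more than 20 mm (distance of any of solder_reel, tip_cleaner from where it was at the start of the episode above 0.02 m).
It also fails if it takes over 93 s, if anything falls off the work surface, if the arm or the gripper's body presses on something with over 40 N, if the wrist force passes 120 N, or if a joint passes its speed limit or range.

## Working session

There is one attempt and no reset: what is moved stays moved. The work goes in short steps, Python scripts to look and compute and a tool call to move; the robot and the scene stay as the last step left them, time stands still between calls to the robot, and variables do not carry over. Pictures are saved under pics/ and viewed, at most 14 in all, crops included, and the job is handed in when it is done.

Besides the shell and the picture viewer there is one more tool, called after "Call:" by a JSON object that holds its "fn" and its "kwargs", one argument or row to a line. play_rows: Moves the arm, as the interface text tells. Its arguments: {"type":"object","properties":{"increments":{"type":"array"},"squeeze":{"type":"number"}},"required":["increments"]}

```bash
mkdir -p pics; cat > h.py <<'E'
import numpy as np, cv2
from workcell import bot
def K(i):
    f=192/np.tan(np.radians(i["fovy"])/2); return f,i["cx"],i["cy"]
def ray(i,u,v,z):
    f,cx,cy=K(i); R=np.array(i["R"]);t=np.array(i["t"])
    c=-R.T@t; d=R.T@np.array([(u-cx)/f,(v-cy)/f,1.]); return c+d*(z-c[2])/d[2]
def proj(i,X):
    f,cx,cy=K(i); p=np.array(i["R"])@np.array(X)+np.array(i["t"]); return p[0]/p[2]*f+cx,p[1]/p[2]*f+cy
def snap(n,fn):
    i=bot.camera_info(n); im=bot.camera(n)[:,:,::-1].copy(); cv2.imwrite("pics/"+fn,im); return i,im
E
python3 - <<'E'
from h import *
for n in("scene","top"):
    i,im=snap(n,n+"0.png"); print(n,K(i),-np.array(i["R"]).T@np.array(i["t"]))
    cv2.imwrite(f"pics/{n}0b.png",cv2.resize(im,(800,600),interpolation=cv2.INTER_CUBIC))
print(np.round(i["R"],3)); o=bot.get_obs(); print(o)
E
```

```text
scene (np.float64(436.5857665961586), 255.48731254475362, 189.1713380784292) [1.03792711 0.64149853 0.71806659]
top (np.float64(346.4624384718645), 249.65852183873324, 192.44020348792375) [0.37202856 0.09054702 0.9394759 ]
[[ 0.003 -1.     0.007]
 [-0.997 -0.003 -0.077]
 [ 0.078 -0.007 -0.997]]
{'time': 0.1, 'q': array([ 6.47441662e+01,  5.00887364e+00,  1.00399604e+01,  9.50993685e+01,
       -4.21844086e-04,  9.00005035e+01]), 'qd': array([-0.02446739,  0.01513493,  0.03771337, -0.14559354, -0.08608409,
       -0.00567939]), 'joint_efforts': array([-8.82245513e-04, -5.21560514e+01,  4.65652978e+01,  1.60333654e-02,
       -1.20349573e-04,  1.55542796e-05]), 'ee_pos': array([0.2345907 , 0.49726764, 0.24965373]), 'tcp_rot': array([-1.79931718e+02,  4.22443868e-04,  1.54743663e+02]), 'wrist_force': array([0.42074205, 0.35403202, 0.02828512]), 'torque': array([-0.01959787,  0.00149335, -0.01880261]), 'grasp_force': 0.0, 'opening': 0.08554106570680145}
```

View pics/top0b.png

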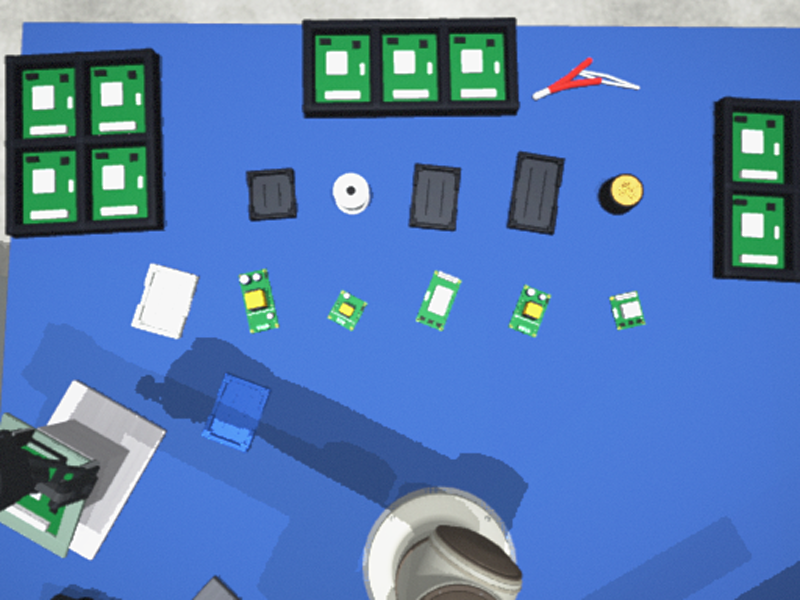

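View pics/scene0b.png

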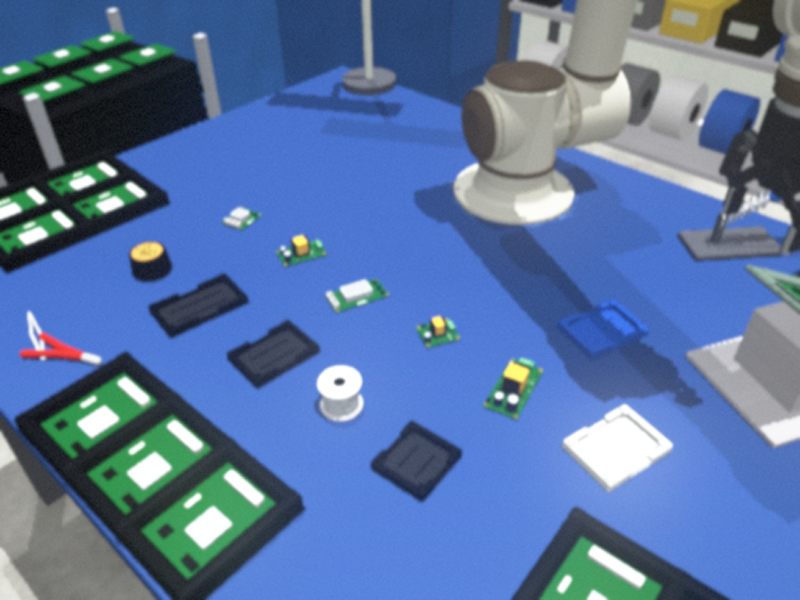

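The top view (800x600) shows the yellow-transformer boards: long at (258,300), short at (347,310) and medium at (530,310). The black trays are short at (272,193), medium at (435,197) and long at (536,193), with the reel at (350,192) and the cleaner at (622,192). The white and blue trays are decoys. In the scene view the same trays are at (417,460), (273,352) and (198,305), and the boards at (515,385), (438,330) and (300,250).

```bash
cat >> h.py <<'E'
def tri(i1,p1,i2,p2):
    A=[];b=[]
    for i,(u,v) in((i1,p1),(i2,p2)):
        f,cx,cy=K(i);R=np.array(i["R"]);t=np.array(i["t"])
        for a,r in(((u-cx)/f,0),((v-cy)/f,1)): A.append(R[r]-a*R[2]); b.append(a*t[2]-t[r])
    return np.linalg.lstsq(np.array(A),np.array(b),rcond=None)[0]
def masks(im):
    h=cv2.cvtColor(im,cv2.COLOR_BGR2HSV)
    y=cv2.inRange(h,(15,120,100),(32,255,255)); g=cv2.inRange(h,(40,90,40),(88,255,255)); k=cv2.inRange(im,(0,0,0),(95,85,85))
    bl=cv2.inRange(h,(100,100,40),(125,255,255))
    return y,g,k,bl
def blobs(m,lo,hi):
    cs,_=cv2.findContours(m,cv2.RETR_EXTERNAL,cv2.CHAIN_APPROX_NONE)
    return [c for c in cs if lo<cv2.contourArea(c)<hi]
def cen(c): M=cv2.moments(c); return M["m10"]/M["m00"],M["m01"]/M["m00"]
def rectw(i,c,z):  # min-area rect of contour cast on plane z -> centre, long, short, yaw of long side
    P=np.array([ray(i,u,v,z)[:2] for u,v in c.reshape(-1,2)+0.0],np.float32)*1000
    (x,y),(w,h),a=cv2.minAreaRect(P)
    if w<h: w,h,a=h,w,a+90
    return round(x,1),round(y,1),round(w,1),round(h,1),round((a+90)%180-90,1)
E
python3 - <<'E'
from h import *
im={n:cv2.imread(f"pics/{n}0.png") for n in("top","scene")}; I={n:bot.camera_info(n) for n in im}
B={}
for n in im:
    y,g,k,bl=masks(im[n])
    B[n]=[blobs(m,20,3000) for m in(y,g,k)]
    print(n,"yel",[(np.round(cen(c),1),cv2.contourArea(c)) for c in B[n][0]])
    print(n,"blk",[(np.round(cen(c),1),cv2.contourArea(c)) for c in B[n][2] if cv2.contourArea(c)>150])
y,g,k,bl=masks(im["top"])
nb=cv2.morphologyEx(255-bl,cv2.MORPH_OPEN,np.ones((3,3)))
for c in blobs(nb,150,6000):
    u,v=cen(c)
    if 100<v<220 and 140<u<430: print(np.round([u,v]),cv2.contourArea(c),"z3.6",rectw(I["top"],c,.0036),"z14",rectw(I["top"],c,.014))
E
```

```text
top yel [(array([221.5, 197.9]), 37.0), (array([340.5, 197.8]), 70.0), (array([163.2, 191.1]), 109.0), (array([400.6, 121.3]), 289.5)]
top blk [(array([306.1, 351.9]), 770.0), (array([ 25.1, 301.8]), 1943.5), (array([390.3, 127.6]), 183.0), (array([173.7, 124. ]), 864.5), (array([278.1, 125.9]), 1097.0), (array([342.4, 123.2]), 1378.5)]
scene yel [(array([330.7, 238.7]), 116.5), (array([280.6, 207.8]), 40.0), (array([ 93.6, 161.2]), 145.0), (array([192.4, 156.7]), 57.5), (array([443.6,  11.1]), 868.5)]
scene blk [(array([391. , 359.6]), 1944.0), (array([266.4, 294.7]), 1443.0), (array([174.1, 226.3]), 1163.0), (array([126.2, 195.2]), 1141.0), (array([ 96.8, 171.6]), 259.5), (array([305.4,  80.4]), 597.0), (array([491.9,  98.6]), 2458.5), (array([479.2,  17.5]), 1087.0), (array([322.1,  21. ]), 251.0)]
[401. 198.] 386.5 z3.6 (430.3, -326.6, 61.3, 51.3, 12.2) z14 (429.7, -321.9, 60.6, 50.7, 12.2)
[222. 198.] 355.0 z3.6 (428.8, 159.2, 56.2, 51.1, -28.2) z14 (428.2, 158.5, 55.5, 50.5, -28.2)
[339. 199.] 515.0 z3.6 (429.0, -157.4, 80.8, 51.2, -21.7) z14 (428.4, -154.6, 79.9, 50.6, -21.7)
[280. 192.] 616.0 z3.6 (447.5, 0.6, 97.2, 51.0, -21.3) z14 (446.6, 1.6, 96.1, 50.5, -21.3)
[165. 192.] 687.5 z3.6 (444.8, 313.1, 106.1, 51.7, 13.1) z14 (444.0, 310.6, 104.9, 51.1, 13.1)
[397. 123.] 495.5 z3.6 (637.1, -323.1, 79.9, 60.0, -58.8) z14 (634.2, -318.5, 79.1, 59.4, -58.8)
[225. 123.] 472.0 z3.6 (634.9, 153.8, 70.1, 63.3, 0.3) z14 (631.9, 153.1, 69.3, 62.6, 0.3)
[174. 124.] 820.0 z3.6 (632.9, 293.5, 86.1, 78.5, 4.0) z14 (630.0, 291.3, 85.1, 77.6, 4.0)
[278. 126.] 1064.5 z3.6 (629.2, 6.4, 111.1, 78.8, -5.3) z14 (626.4, 7.4, 109.9, 77.9, -5.3)
[342. 123.] 1309.0 z3.6 (637.6, -171.6, 135.9, 80.2, -9.2) z14 (634.6, -168.7, 134.4, 79.3, -9.2)
```

Call:
{"fn": "play_rows", "kwargs": {
  "increments": [
    {"slide": [0,0,0],"angular": [0,0,-7.7],"claw": 1},
    {"slide": [0,0,0],"angular": [0,0,-7.7],"claw": 1},
    {"slide": [0,0,0],"angular": [0,0,-7.7],"claw": 1},
    {"slide": [0,0,0],"angular": [0,0,-7.7],"claw": 1},
    {"slide": [0,0,0],"angular": [0,0,-7.7],"claw": 1},
    {"slide": [-20,-28,0],"angular": [0,0,0],"claw": 1},
    {"slide": [-28,-38,0],"angular": [0,0,0],"claw": 1},
    {"slide": [-28,-38,0],"angular": [0,0,0],"claw": 1}
  ],
  "squeeze": 40
}}

```text
time: 0.9
ee_pos: [0.333, 0.4127, 0.2498]
tcp_rot: [-180.0, -0.0, -166.7]
wrist_force: [0.6, 1.1, 0.1]
opening: 0.0855
grasp_force: 0.0
```

Call:
{"fn": "play_rows", "kwargs": {
  "increments": [
    {"slide": [-28,-38,0],"angular": [0,0,0],"claw": 1},
    {"slide": [-28,-38,0],"angular": [0,0,0],"claw": 1},
    {"slide": [-20,-30,0],"angular": [0,0,0],"claw": 1},
    {"slide": [-10,-18,0],"angular": [0,0,0],"claw": 1},
    {"slide": [0,0,0],"angular": [0,0,0],"claw": 1},
    {"slide": [0,0,0],"angular": [0,0,0],"claw": 1}
  ]
}}

```text
time: 1.5
ee_pos: [0.4445, 0.3125, 0.25]
tcp_rot: [-180.0, -0.0, -166.8]
wrist_force: [0.1, -0.0, 0.7]
opening: 0.0858
grasp_force: 0.0
```

```bash
cat >> h.py <<'E'
def plan(x,y,z,yaw):  # mm, deg: turn about tool z first, then slide in turned axes
    o=bot.get_obs(); p=o["ee_pos"]*1000; r=o["tcp_rot"]
    a=-((yaw-r[2]+180)%360-180); w=np.radians(yaw); d=np.array([x,y,z])-p
    s=[np.cos(w)*d[0]+np.sin(w)*d[1], np.sin(w)*d[0]-np.cos(w)*d[1], -d[2]]
    print("plan turn",round(a,1),"slide",np.round(s,1),"norm",round(np.linalg.norm(s)))
def st():
    o=bot.get_obs(); print("t",o["time"],"p",np.round(o["ee_pos"]*1000,1),"rpy",np.round(o["tcp_rot"],1),"q",np.round(o["q"],1),"open",round(o["opening"]*1000,1),"F",np.round(o["wrist_force"],1),"g",round(o["grasp_force"],1))
E
python3 - <<'E'
from h import *
st(); i,im=snap("wrist","w1.png"); print(K(i),-np.array(i["R"]).T@np.array(i["t"]))
E
```

```text
t 1.5 p [444.5 312.5 250. ] rpy [-180.    -0.  -166.8] q [35.1  4.1  9.1 95.   0.  21.9] open 85.8 F [ 0.1 -0.   0.7] g 0.0
(np.float64(286.9891656239627), 254.01938883194615, 190.36430439869557) [0.37138731 0.29522569 0.37460935]
```

View pics/w1.png

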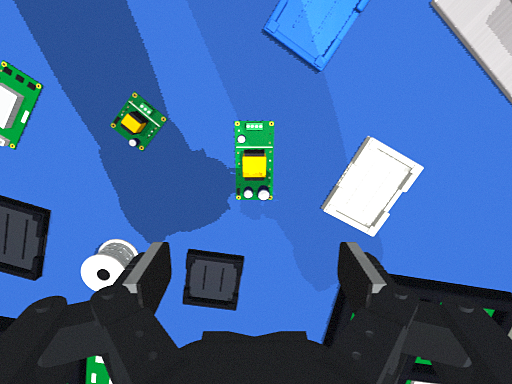

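The wrist picture shows the long board at (254,160) square to the jaws with its yellow transformer at (254,165). The short board is at (138,122), the short tray at (213,280), and the white decoy at (375,185).

```bash
cat >> h.py <<'E'
def measure(i,im,lo=800,hi=14000,zs=(.0036,.014)):
    y,g,k,bl=masks(im)
    gg=cv2.morphologyEx(cv2.bitwise_or(g,y),cv2.MORPH_CLOSE,np.ones((9,9)))
    for nm,m,z,l in(("green",gg,zs[0],lo),("black",cv2.morphologyEx(k,cv2.MORPH_OPEN,np.ones((5,5))),zs[1],lo),("yellow",y,.034,100)):
        for c in blobs(m,l,hi): print(nm,np.round(cen(c),1),cv2.contourArea(c),rectw(i,c,z))
E
python3 - <<'E'
from h import *
i=bot.camera_info("wrist"); im=cv2.imread("pics/w1.png"); measure(i,im)
t=bot.camera_info("top"); s=bot.camera_info("scene")
y=masks(im)[0]
W=sorted([cen(c) for c in blobs(y,100,9000)],key=lambda p:-p[0]); print(W)
for w,tp,sc in((W[0],(163.2,191.1),(330.7,238.7)),(W[1],(221.5,197.9),(280.6,207.8))): print("tri w-top",tri(i,w,t,tp)*1e3,"w-scene",tri(i,w,s,sc)*1e3)
print("med top-scene",tri(t,(340.5,197.8),s,(192.4,156.7))*1e3)
# tray heights: black centroid
print("tray long",tri(t,(342.4,123.2),s,(126.2,195.2))*1e3,"med",tri(t,(278.1,125.9),s,(174.1,226.3))*1e3,"short",tri(t,(173.7,124),s,(266.4,294.7))*1e3)
plan(445,312,60,193.1)
E
```

```text
green [253.9 159.4] 2892.0 (444.7, 313.2, 104.3, 49.9, 13.8)
green [138.1 120.9] 1705.0 (428.7, 159.3, 55.2, 50.2, -27.9)
green [18.6 99.2] 1504.0 (446.4, 0.0, 95.4, 52.3, -21.2)
black [212.2 278.9] 2923.0 (627.4, 293.5, 93.7, 80.6, 4.7)
black [ 22.3 237.7] 3312.5 (625.2, 23.6, 119.3, 65.0, -5.0)
yellow [253.6 166. ] 466.0 (443.6, 312.4, 28.4, 28.1, 13.2)
yellow [132.1 123.7] 224.0 (427.9, 164.4, 25.6, 16.3, 74.5)
[(253.5650929899857, 165.9785407725322), (132.10491071428572, 123.71651785714286)]
tri w-top [446.0520759  313.00615926  24.3892513 ] w-scene [444.68155664 313.05841451  30.29040531]
tri w-top [429.22898264 159.04919081  21.07863605] w-scene [429.71912748 159.27709153  18.86674816]
med top-scene [ 429.47396458 -157.5962346    18.37842015]
tray long [ 638.40970699 -172.36037301    2.66354407] med [629.71776881   5.51389211   2.49769763] short [632.88327224 293.29637478   3.24668182]
plan turn 0.1 slide [ -0.6  -1.1 190.1] norm 190
```

Call:
{"fn": "play_rows", "kwargs": {
  "increments": [
    {"slide": [0,-1,40],"angular": [0,0,-0.3],"claw": 1},
    {"slide": [0,0,45],"angular": [0,0,0],"claw": 1},
    {"slide": [0,0,45],"angular": [0,0,0],"claw": 0.3},
    {"slide": [0,0,40],"angular": [0,0,0],"claw": 0.3},
    {"slide": [0,0,25],"angular": [0,0,0],"claw": 0.3},
    {"slide": [0,0,16],"angular": [0,0,0],"claw": 0.3},
    {"slide": [0,0,10],"angular": [0,0,0],"claw": 0.3},
    {"slide": [0,0,0],"angular": [0,0,0],"claw": 0.3}
  ]
}}

```text
time: 2.35
ee_pos: [0.4436, 0.312, 0.0282]
tcp_rot: [-180.0, -0.1, -166.4]
wrist_force: [0.2, 0.2, 0.3]
opening: 0.0556
grasp_force: 0.0
```

Call:
{"fn": "play_rows", "kwargs": {
  "increments": [
    {"slide": [0,0,0],"angular": [0,0,0],"claw": -0.3},
    {"slide": [0,0,0],"angular": [0,0,0],"claw": -1},
    {"slide": [0,0,0],"angular": [0,0,0],"claw": -1},
    {"slide": [0,0,0],"angular": [0,0,0],"claw": -1},
    {"slide": [0,0,0],"angular": [0,0,0],"claw": -1},
    {"slide": [0,0,0],"angular": [0,0,0],"claw": -1}
  ]
}}

```text
time: 2.95
ee_pos: [0.4454, 0.3123, 0.0307]
tcp_rot: [179.9, 0.1, -166.4]
wrist_force: [-0.8, 0.5, 5.0]
opening: 0.027
grasp_force: 41.6
```

Call:
{"fn": "play_rows", "kwargs": {
  "increments": [
    {"slide": [0,0,-5],"angular": [0,0,0],"claw": -1},
    {"slide": [0,0,-10],"angular": [0,0,0],"claw": -1},
    {"slide": [0,0,-20],"angular": [0,0,0],"claw": -1},
    {"slide": [0,0,-30],"angular": [0,0,0],"claw": -1},
    {"slide": [0,0,-35],"angular": [0,0,0],"claw": -1},
    {"slide": [0,0,-15],"angular": [0,0,0],"claw": -1},
    {"slide": [0,0,0],"angular": [0,0,0],"claw": -1}
  ]
}}

```text
time: 3.65
ee_pos: [0.4458, 0.3122, 0.1467]
tcp_rot: [179.9, 0.2, -166.5]
wrist_force: [-0.1, 0.2, -1.1]
opening: 0.0272
grasp_force: 40.6
```

```bash
python3 - <<'E'
from h import *
st(); plan(630,-150,145,171.8); i,im=snap("wrist","w2.png")
i,im=snap("scene","s2.png"); cv2.imwrite("pics/s2c.png",cv2.resize(im[60:300,150:450],(800,640))[:600])
E
```

```text
t 3.65 p [445.8 312.2 146.7] rpy [ 179.9    0.2 -166.5] q [35.   3.1 -3.3 83.3 -0.  21.5] open 27.2 F [-0.1  0.2 -1.1] g 40.6
plan turn 21.7 slide [-248.3 -431.2    1.7] norm 498
```

View pics/w2.png

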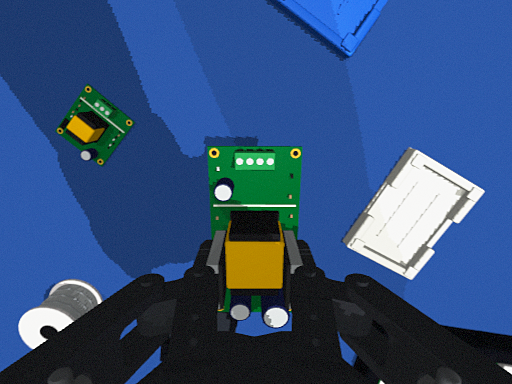

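The wrist picture shows the long board held level and square, with the transformer at (254,255) between the pads. Next I go over the long tray.

Call:
{"fn": "play_rows", "kwargs": {
  "increments": [
    {"slide": [0,0,0],"angular": [0,0,7.5],"claw": -1},
    {"slide": [0,0,0],"angular": [0,0,7.7],"claw": -1},
    {"slide": [0,0,0],"angular": [0,0,7.5],"claw": -1},
    {"slide": [-10,-17,0],"angular": [0,0,0],"claw": -1},
    {"slide": [-20.5,-34.5,0],"angular": [0,0,0],"claw": -1},
    {"slide": [-23,-38.5,0],"angular": [0,0,0],"claw": -1},
    {"slide": [-23,-38.5,0],"angular": [0,0,0],"claw": -1},
    {"slide": [-23,-38.5,0],"angular": [0,0,0],"claw": -1}
  ]
}}

```text
time: 4.55
ee_pos: [0.5159, 0.1291, 0.142]
tcp_rot: [-179.9, -0.2, 170.9]
wrist_force: [0.4, 1.5, -1.2]
opening: 0.0275
grasp_force: 40.5
```

Call:
{"fn": "play_rows", "kwargs": {
  "increments": [
    {"slide": [-23,-38.5,0],"angular": [0,0,0],"claw": -1},
    {"slide": [-23,-38.5,0],"angular": [0,0,0],"claw": -1},
    {"slide": [-23,-38.5,0],"angular": [0,0,0],"claw": -1},
    {"slide": [-23,-38.5,0],"angular": [0,0,0],"claw": -1},
    {"slide": [-23,-38.5,0],"angular": [0,0,0],"claw": -1},
    {"slide": [-20.5,-34.5,0],"angular": [0,0,0],"claw": -1},
    {"slide": [-15.5,-26,0],"angular": [0,0,0],"claw": -1},
    {"slide": [-10,-17,0],"angular": [0,0,0],"claw": -1}
  ]
}}

```text
time: 5.35
ee_pos: [0.632, -0.1634, 0.1411]
tcp_rot: [180.0, -0.2, 170.7]
wrist_force: [-0.7, -0.2, -1.5]
opening: 0.0274
grasp_force: 40.5
```

Call:
{"fn": "play_rows", "kwargs": {
  "increments": [
    {"slide": [-4,-9,10],"angular": [0,0,0],"claw": -1},
    {"slide": [0,0,20],"angular": [0,0,0],"claw": -1},
    {"slide": [0,0,20],"angular": [0,0,0],"claw": -1},
    {"slide": [0,0,10],"angular": [0,0,0],"claw": -1},
    {"slide": [0,0,0],"angular": [0,0,0],"claw": -1},
    {"slide": [0,0,0],"angular": [0,0,0],"claw": -1}
  ]
}}

```text
time: 5.95
ee_pos: [0.6348, -0.1704, 0.0843]
tcp_rot: [180.0, -0.0, 170.9]
wrist_force: [-0.8, -0.0, -1.3]
opening: 0.0272
grasp_force: 40.5
```

```bash
python3 - <<'E'
from h import *
st(); plan(636,-170.4,40,170.8); i,im=snap("wrist","w3.png"); measure(i,im,300,40000)
E
```

```text
t 5.95 p [ 634.8 -170.4   84.3] rpy [180.   -0.  170.9] q [-15.   19.6   8.9  79.3   0.   -5.9] open 27.2 F [-0.8 -0.  -1.3] g 40.5
plan turn 0.1 slide [-1.2  0.1 44.3] norm 44
green [ 33.8 254.6] 4080.5 (650.9, -350.3, 64.0, 56.8, -23.8)
green [253.9 211.9] 11402.5 (660.9, -174.2, 142.3, 69.0, -9.4)
black [ 71.7 225.1] 4377.5 (627.8, -311.3, 69.5, 68.5, 30.1)
black [471.9 160.7] 11645.5 (626.6, -10.6, 111.6, 64.4, -5.2)
yellow [254.  263.3] 2768.5 (660.7, -174.2, 51.8, 40.7, -9.1)
yellow [ 34.  254.6] 4066.0 (637.6, -321.9, 54.5, 48.4, -23.8)
```

View pics/w3.png

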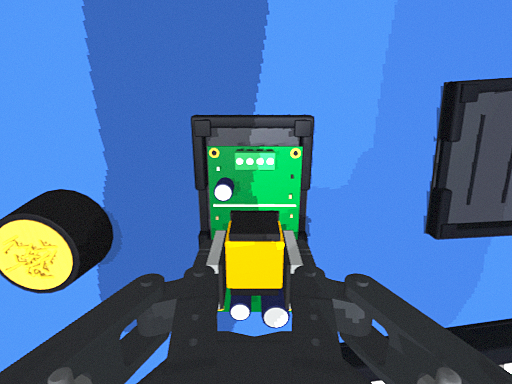

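The picture shows the held board (columns 207–302) centred over the long tray, whose near rim runs from (192,116) to (313,116). The medium tray is at the right and the cleaner at the left, both clear.

```bash
python3 - <<'E'
from h import *
i=bot.camera_info("wrist"); 
for z in (0.016,0): 
  a,b=ray(i,192,116,z)*1e3,ray(i,313.5,116.5,z)*1e3; m=(a+b)/2; w=np.radians(-9.2); print(z,np.linalg.norm(a-b),m, "yaw",np.degrees(np.arctan2(*(b-a)[1::-1])), "centre",m[:2]+68.5*np.array([np.cos(w),np.sin(w)]))
# board near edge at height 84.3-30.7+3.6
for z in(.0572,): a,b=ray(i,207.5,147,z)*1e3,ray(i,302,147,z)*1e3; print(a,b,np.linalg.norm(a-b))
E
```

```text
0.016 79.44354044165806 [ 570.26208323 -160.56174259   16.        ] yaw 80.6426685204897 centre [ 637.88091739 -171.51360395]
0 86.01026786687595 [ 571.03941172 -160.74754692    0.        ] yaw 80.64266852048964 centre [ 638.65824588 -171.69940828]
[ 580.07385523 -186.35292078   57.2       ] [ 588.0391923  -136.79801954   57.2       ] 50.19098356347462
```

Call:
{"fn": "play_rows", "kwargs": {
  "increments": [
    {"slide": [-2,-0.7,10],"angular": [0,0,0],"claw": -1},
    {"slide": [0,0,15],"angular": [0,0,0],"claw": -1},
    {"slide": [0,0,10],"angular": [0,0,0],"claw": -1},
    {"slide": [0,0,6],"angular": [0,0,0],"claw": -1},
    {"slide": [0,0,4],"angular": [0,0,0],"claw": -1},
    {"slide": [0,0,2],"angular": [0,0,0],"claw": -1},
    {"slide": [0,0,0],"angular": [0,0,0],"claw": -1},
    {"slide": [0,0,0],"angular": [0,0,0],"claw": -1}
  ]
}}

```text
time: 6.8
ee_pos: [0.6371, -0.1719, 0.0377]
tcp_rot: [-180.0, 0.0, 170.8]
wrist_force: [-0.6, 0.6, -2.5]
opening: 0.0272
grasp_force: 40.5
```

Call:
{"fn": "play_rows", "kwargs": {
  "increments": [
    {"slide": [0,0,2],"angular": [0,0,0],"claw": -1},
    {"slide": [0,0,1],"angular": [0,0,0],"claw": -1},
    {"slide": [0,0,1],"angular": [0,0,0],"claw": -1},
    {"slide": [0,0,0],"angular": [0,0,0],"claw": -1},
    {"slide": [0,0,0],"angular": [0,0,0],"claw": -1}
  ]
}}

```text
time: 7.3
ee_pos: [0.6369, -0.1718, 0.0338]
tcp_rot: [-180.0, 0.0, 170.8]
wrist_force: [-2.7, 0.2, 3.9]
opening: 0.0274
grasp_force: 41.1
```

Call:
{"fn": "play_rows", "kwargs": {
  "increments": [
    {"slide": [0,0,0],"angular": [0,0,0],"claw": -0.3},
    {"slide": [0,0,0],"angular": [0,0,0],"claw": -0.2},
    {"slide": [0,0,0],"angular": [0,0,0],"claw": -0.1},
    {"slide": [0,0,0],"angular": [0,0,0],"claw": -0.1},
    {"slide": [0,0,-5],"angular": [0,0,0],"claw": -0.1},
    {"slide": [0,0,-15],"angular": [0,0,0],"claw": -0.1},
    {"slide": [0,0,-30],"angular": [0,0,0],"claw": 0},
    {"slide": [0,0,-40],"angular": [0,0,0],"claw": 0.5}
  ]
}}

```text
time: 8.1
ee_pos: [0.6361, -0.1715, 0.1238]
tcp_rot: [180.0, -0.1, 170.8]
wrist_force: [0.9, -0.5, 0.8]
opening: 0.0558
grasp_force: 0.0
```

```bash
python3 - <<'E'
from h import *
st(); i,im=snap("top","t4.png")
y,g,k,bl=masks(im)
for c in blobs(cv2.morphologyEx(g,cv2.MORPH_CLOSE,np.ones((7,7))),150,3000): print(np.round(cen(c)),rectw(i,c,.0066))
plan(429,-157.5,180,158.3)
E
```

```text
t 8.1 p [ 636.1 -171.5  123.8] rpy [ 1.800e+02 -1.000e-01  1.708e+02] q [-15.1  19.5  13.1  83.7   0.   -5.9] open 55.8 F [ 0.9 -0.5  0.8] g 0.0
[ 23. 309.] (131.0, 680.1, 144.8, 102.4, 61.4)
[222. 199.] (428.3, 159.4, 54.2, 49.6, -28.5)
[339. 199.] (428.4, -156.0, 79.5, 49.6, -21.5)
[280. 193.] (443.7, 2.8, 88.8, 49.6, -21.8)
[495. 151.] (567.9, -584.2, 127.2, 41.1, -3.1)
[342. 126.] (630.9, -169.2, 95.8, 51.9, -9.7)
[ 32. 119.] (643.4, 680.9, 129.8, 95.2, 3.2)
[ 76. 117.] (650.7, 559.4, 129.6, 97.6, 4.1)
[497.  98.] (717.0, -601.7, 123.7, 22.2, -3.1)
[31. 66.] (794.9, 689.9, 126.8, 93.9, 3.2)
[75. 63.] (802.2, 567.8, 127.7, 96.4, 2.6)
[219.  44.] (861.7, 171.0, 125.3, 100.2, 0.8)
[305.  43.] (866.2, -69.7, 124.9, 100.6, 0.4)
[262.  43.] (864.3, 50.7, 126.1, 99.8, 2.2)
plan turn 12.5 slide [200.1 -63.8 -47. ] norm 215
```

Call:
{"fn": "play_rows", "kwargs": {
  "increments": [
    {"slide": [0,0,-20],"angular": [0,0,6.2],"claw": 1},
    {"slide": [0,0,-27],"angular": [0,0,6.3],"claw": 1},
    {"slide": [40,-13,0],"angular": [0,0,0],"claw": 1},
    {"slide": [40,-13,0],"angular": [0,0,0],"claw": 1},
    {"slide": [40,-13,0],"angular": [0,0,0],"claw": 1},
    {"slide": [40,-13,0],"angular": [0,0,0],"claw": 1},
    {"slide": [40,-12,0],"angular": [0,0,0],"claw": 1},
    {"slide": [0,0,0],"angular": [0,0,0],"claw": 1}
  ]
}}

```text
time: 8.95
ee_pos: [0.4238, -0.157, 0.1721]
tcp_rot: [-180.0, 0.1, 158.3]
wrist_force: [1.7, -0.3, 0.5]
opening: 0.0854
grasp_force: 0.0
```

```bash
python3 - <<'E'
from h import *
st(); i,im=snap("wrist","w5.png"); measure(i,im,500,20000)
E
```

```text
t 8.95 p [ 423.8 -157.   172.1] rpy [-1.800e+02  1.000e-01  1.583e+02] q [-20.3  -9.4 -12.5  86.8  -0.    1.4] open 85.4 F [ 1.7 -0.3  0.5] g 0.0
green [304.7 315.8] 1323.5 (627.0, -169.7, 81.1, 52.2, -9.5)
green [114.2 229.5] 1184.5 (431.2, -328.7, 59.8, 50.9, 12.6)
green [254.  178.3] 3188.0 (429.9, -158.2, 79.0, 50.1, -21.7)
green [405.1 131. ] 2393.0 (447.7, 0.3, 94.7, 50.5, -21.3)
yellow [254.6 188.3] 504.0 (426.9, -157.4, 24.9, 24.1, -20.9)
```

View pics/w5.png

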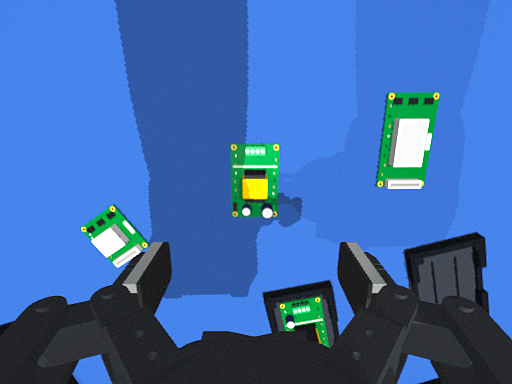

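The picture shows the medium board at (254,178) square to the jaws, and the long board lying inside its tray at (304,316). The logic boards are at (114,230) and (405,131).

Call:
{"fn": "play_rows", "kwargs": {
  "increments": [
    {"slide": [-4,0.5,30],"angular": [0,0,0],"claw": 1},
    {"slide": [0,0,45],"angular": [0,0,0],"claw": 0.3},
    {"slide": [0,0,40],"angular": [0,0,0],"claw": 0.3},
    {"slide": [0,0,15],"angular": [0,0,0],"claw": 0.3},
    {"slide": [0,0,5],"angular": [0,0,0],"claw": 0.3},
    {"slide": [0,0,0],"angular": [0,0,0],"claw": 0.3},
    {"slide": [0,0,0],"angular": [0,0,0],"claw": 0.3}
  ]
}}

```text
time: 9.7
ee_pos: [0.4325, -0.1588, 0.0368]
tcp_rot: [180.0, 0.1, 158.3]
wrist_force: [0.2, -0.2, -0.4]
opening: 0.0558
grasp_force: 0.0
```

Call:
{"fn": "play_rows", "kwargs": {
  "increments": [
    {"slide": [2.6,0,4],"angular": [0,0,0],"claw": 0.3},
    {"slide": [0,0,4],"angular": [0,0,0],"claw": 0},
    {"slide": [0,0,0],"angular": [0,0,0],"claw": -0.4},
    {"slide": [0,0,0],"angular": [0,0,0],"claw": -1},
    {"slide": [0,0,0],"angular": [0,0,0],"claw": -1},
    {"slide": [0,0,0],"angular": [0,0,0],"claw": -1},
    {"slide": [0,0,0],"angular": [0,0,0],"claw": -1}
  ]
}}

```text
time: 10.4
ee_pos: [0.4288, -0.1575, 0.0274]
tcp_rot: [-180.0, 0.0, 158.3]
wrist_force: [-1.2, -0.9, 0.8]
opening: 0.0231
grasp_force: 39.8
```

```bash
python3 - <<'E'
from h import *
st()
from math import *
# medium tray centre: near edges at z0, far at z14 from top picture
i=bot.camera_info("top"); im=cv2.imread("pics/top0.png"); bl=masks(im)[3]; nb=cv2.morphologyEx(255-bl,cv2.MORPH_OPEN,np.ones((3,3)))
for c in blobs(nb,700,1500):
    u,v=cen(c)
    if 110<v<140 and 150<u<360: print(np.round([u,v]),rectw(i,c,0),rectw(i,c,.014))
plan(629,6,140,174.7)
E
```

```text
t 10.4 p [ 428.8 -157.5   27.4] rpy [-180.     0.   158.3] q [-20.2  -6.  -25.6  70.4  -0.    1.5] open 23.1 F [-1.2 -0.9  0.8] g 39.8
[174. 124.] (633.9, 294.3, 86.4, 78.8, 4.0) (630.0, 291.3, 85.1, 77.6, 4.0)
[278. 126.] (630.2, 6.1, 111.6, 79.1, -5.3) (626.4, 7.4, 109.9, 77.9, -5.3)
[342. 123.] (638.6, -172.6, 136.4, 80.5, -9.2) (634.6, -168.7, 134.4, 79.3, -9.2)
plan turn -16.4 slide [-184.2  181.3 -112.6] norm 282
```

Call:
{"fn": "play_rows", "kwargs": {
  "increments": [
    {"slide": [0,0,-8],"angular": [0,0,0],"claw": -1},
    {"slide": [0,0,-25],"angular": [0,0,0],"claw": -1},
    {"slide": [0,0,-40],"angular": [0,0,0],"claw": -1},
    {"slide": [0,0,-30],"angular": [0,0,-5],"claw": -1},
    {"slide": [0,0,-10],"angular": [0,0,-6],"claw": -1},
    {"slide": [0,0,0],"angular": [0,0,-5.4],"claw": -1},
    {"slide": [-20,20,0],"angular": [0,0,0],"claw": -1},
    {"slide": [-30,30,0],"angular": [0,0,0],"claw": -1}
  ]
}}

```text
time: 11.2
ee_pos: [0.4833, -0.1127, 0.1414]
tcp_rot: [-180.0, 0.1, 174.6]
wrist_force: [1.1, -1.6, -0.9]
opening: 0.023
grasp_force: 39.6
```

Call:
{"fn": "play_rows", "kwargs": {
  "increments": [
    {"slide": [-32,32,0],"angular": [0,0,0],"claw": -1},
    {"slide": [-32,32,0],"angular": [0,0,0],"claw": -1},
    {"slide": [-32,32,0],"angular": [0,0,0],"claw": -1},
    {"slide": [-25,23,0],"angular": [0,0,0],"claw": -1},
    {"slide": [-13,12,20],"angular": [0,0,0],"claw": -1},
    {"slide": [0,0,25],"angular": [0,0,0],"claw": -1},
    {"slide": [0,0,10],"angular": [0,0,0],"claw": -1},
    {"slide": [0,0,0],"angular": [0,0,0],"claw": -1}
  ]
}}

```text
time: 12.0
ee_pos: [0.6275, 0.0057, 0.0838]
tcp_rot: [-180.0, -0.2, 174.7]
wrist_force: [0.2, -0.5, -0.9]
opening: 0.023
grasp_force: 39.6
```

```bash
python3 - <<'E'
from h import *
st(); plan(629,6.5,31,174.7); i,im=snap("wrist","w6.png")
E
```

```text
t 12.0 p [627.5   5.7  83.8] rpy [-180.    -0.2  174.7] q [ 0.5 15.7  3.9 78.4 -0.   5.8] open 23.0 F [ 0.2 -0.5 -0.9] g 39.6
plan turn 0.0 slide [-1.4  0.9 52.8] norm 53
```

View pics/w6.png

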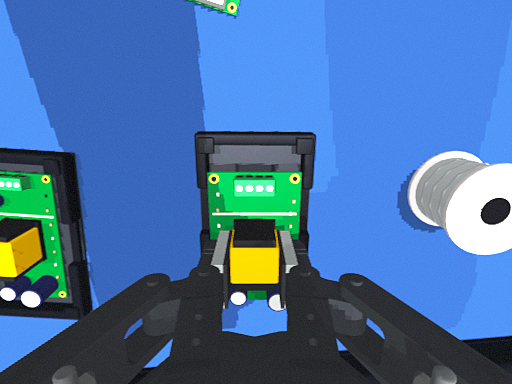

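The picture shows the medium board (columns 208–301, near edge at row 172) over the medium tray, whose near rim runs from (195,133) to (315,133). The long board at the left lies in its tray.

```bash
cat >> h.py <<'E'
def rim(i,pa,pb,ba,bb,L,LB,yaw,zb):
    w=np.radians(yaw); e=np.array([np.cos(w),np.sin(w)])
    a,b=ray(i,*pa,.016)*1e3,ray(i,*pb,.016)*1e3; T=((a+b)/2)[:2]+L/2*e
    c,d=ray(i,*ba,zb)*1e3,ray(i,*bb,zb)*1e3; B=((c+d)/2)[:2]+LB/2*e
    print("rim",np.linalg.norm(a-b),"board",np.linalg.norm(c-d),"tray",T,"board",B,"need",T-B,"yaws",[np.degrees(np.arctan2(*(q)[1::-1]))-90 for q in(b-a,d-c)])
E
python3 - <<'E'
from h import *
i=bot.camera_info("wrist"); rim(i,(195,134),(315,134),(208,172),(301,172),112,80,-5.3,.0838-.0274+.0036)
E
```

```text
rim 80.10110816652254 board 49.93993749189207 tray [629.90765799   6.36003004] board [629.29351558   6.00377387] need [0.61414241 0.35625617] yaws [np.float64(-5.274103978044948), np.float64(-5.277735260237819)]
```

Call:
{"fn": "play_rows", "kwargs": {
  "increments": [
    {"slide": [-0.5,0,12],"angular": [0,0,0],"claw": -1},
    {"slide": [0,0,15],"angular": [0,0,0],"claw": -1},
    {"slide": [0,0,10],"angular": [0,0,0],"claw": -1},
    {"slide": [0,0,6],"angular": [0,0,0],"claw": -1},
    {"slide": [0,0,4],"angular": [0,0,0],"claw": -1},
    {"slide": [0,0,2],"angular": [0,0,0],"claw": -1},
    {"slide": [0,0,0],"angular": [0,0,0],"claw": -1},
    {"slide": [0,0,0],"angular": [0,0,0],"claw": -1}
  ]
}}

```text
time: 12.85
ee_pos: [0.6294, 0.0058, 0.0367]
tcp_rot: [180.0, 0.0, 174.7]
wrist_force: [0.1, 0.2, -1.3]
opening: 0.023
grasp_force: 39.6
```

Call:
{"fn": "play_rows", "kwargs": {
  "increments": [
    {"slide": [0,0,3],"angular": [0,0,0],"claw": -1},
    {"slide": [0,0,2],"angular": [0,0,0],"claw": -1},
    {"slide": [0,0,1],"angular": [0,0,0],"claw": -1},
    {"slide": [0,0,0.5],"angular": [0,0,0],"claw": -1},
    {"slide": [0,0,0],"angular": [0,0,0],"claw": -1},
    {"slide": [0,0,0],"angular": [0,0,0],"claw": -1}
  ]
}}

```text
time: 13.45
ee_pos: [0.6291, 0.0058, 0.0304]
tcp_rot: [180.0, 0.0, 174.7]
wrist_force: [-2.2, -1.1, 5.8]
opening: 0.0232
grasp_force: 40.4
```

Call:
{"fn": "play_rows", "kwargs": {
  "increments": [
    {"slide": [0,0,0],"angular": [0,0,0],"claw": -0.4},
    {"slide": [0,0,0],"angular": [0,0,0],"claw": -0.3},
    {"slide": [0,0,0],"angular": [0,0,0],"claw": -0.2},
    {"slide": [0,0,0],"angular": [0,0,0],"claw": -0.2},
    {"slide": [0,0,-5],"angular": [0,0,0],"claw": -0.2},
    {"slide": [0,0,-15],"angular": [0,0,0],"claw": -0.2},
    {"slide": [0,0,-30],"angular": [0,0,0],"claw": 0},
    {"slide": [0,0,-40],"angular": [0,0,0],"claw": 0.5}
  ]
}}

```text
time: 14.25
ee_pos: [0.6283, 0.0058, 0.1204]
tcp_rot: [-180.0, -0.1, 174.7]
wrist_force: [1.7, -0.5, -0.6]
opening: 0.0559
grasp_force: 0.0
```

Call:
{"fn": "play_rows", "kwargs": {
  "increments": [
    {"slide": [0,0,-30],"angular": [0,0,7.6],"claw": 1},
    {"slide": [0,0,-30],"angular": [0,0,7.6],"claw": 1},
    {"slide": [0,0,0],"angular": [0,0,7.6],"claw": 1},
    {"slide": [41,7,0],"angular": [0,0,0],"claw": 1},
    {"slide": [41,7,0],"angular": [0,0,0],"claw": 1},
    {"slide": [41,7,0],"angular": [0,0,0],"claw": 1},
    {"slide": [41,7,0],"angular": [0,0,0],"claw": 1},
    {"slide": [41,7,0],"angular": [0,0,0],"claw": 1}
  ]
}}

```text
time: 15.05
ee_pos: [0.4634, 0.1339, 0.1812]
tcp_rot: [179.9, 0.1, 151.9]
wrist_force: [0.4, 1.2, -0.2]
opening: 0.0855
grasp_force: 0.0
```

Call:
{"fn": "play_rows", "kwargs": {
  "increments": [
    {"slide": [41,6,10],"angular": [0,0,0],"claw": 1},
    {"slide": [0,0,0],"angular": [0,0,0],"claw": 1},
    {"slide": [0,0,0],"angular": [0,0,0],"claw": 1},
    {"slide": [0,0,0],"angular": [0,0,0],"claw": 1}
  ]
}}

```text
time: 15.45
ee_pos: [0.4321, 0.1575, 0.1708]
tcp_rot: [179.9, 0.1, 151.9]
wrist_force: [0.3, -0.5, -0.2]
opening: 0.0856
grasp_force: 0.0
```

```bash
python3 - <<'E'
from h import *
st(); i,im=snap("wrist","w7.png"); measure(i,im,500,20000)
plan(429,159.2,35,151.9)
E
```

```text
t 15.45 p [432.1 157.5 170.8] rpy [1.799e+02 1.000e-01 1.519e+02] q [ 20.   -8.3 -11.7  86.5  -0.   48.1] open 85.6 F [ 0.3 -0.5 -0.2] g 0.0
green [132.  224.8] 1085.5 (436.0, 4.3, 71.9, 50.2, -21.3)
green [252.5 171.7] 2333.0 (428.9, 158.5, 54.8, 50.1, -28.1)
yellow [253.  178.4] 263.5 (425.7, 160.6, 19.0, 15.5, 61.9)
plan turn -0.0 slide [3.700e+00 1.000e-01 1.356e+02] norm 136
```

View pics/w7.png

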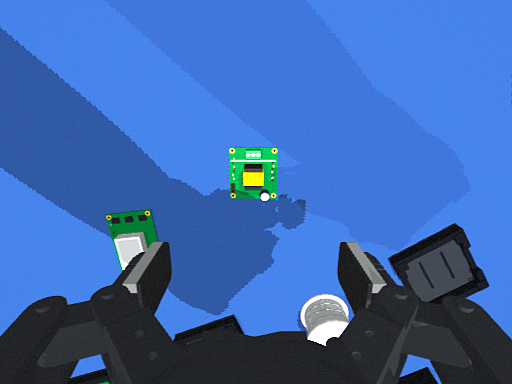

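The short board is at (253,172) with its terminal at the near end, square to the jaws. The short tray is at (440,265) and the reel at (326,318).

Call:
{"fn": "play_rows", "kwargs": {
  "increments": [
    {"slide": [3,0.5,30],"angular": [0,0,0],"claw": 1},
    {"slide": [0,0,45],"angular": [0,0,0],"claw": 0.3},
    {"slide": [0,0,40],"angular": [0,0,0],"claw": 0.2},
    {"slide": [0,0,15],"angular": [0,0,0],"claw": 0.2},
    {"slide": [0,0,5],"angular": [0,0,0],"claw": 0.2},
    {"slide": [0,0,0],"angular": [0,0,0],"claw": 0.2},
    {"slide": [0,0,0],"angular": [0,0,0],"claw": 0.2}
  ]
}}

```text
time: 16.2
ee_pos: [0.43, 0.1596, 0.0361]
tcp_rot: [179.9, 0.1, 151.9]
wrist_force: [0.2, 0.3, 0.0]
opening: 0.0514
grasp_force: 0.0
```

Call:
{"fn": "play_rows", "kwargs": {
  "increments": [
    {"slide": [0.5,0,5],"angular": [0,0,0],"claw": 0},
    {"slide": [0,0,3.5],"angular": [0,0,0],"claw": -0.2},
    {"slide": [0,0,0],"angular": [0,0,0],"claw": -0.5},
    {"slide": [0,0,0],"angular": [0,0,0],"claw": -1},
    {"slide": [0,0,0],"angular": [0,0,0],"claw": -1},
    {"slide": [0,0,0],"angular": [0,0,0],"claw": -1},
    {"slide": [0,0,0],"angular": [0,0,0],"claw": -1}
  ]
}}

```text
time: 16.9
ee_pos: [0.4285, 0.1598, 0.0263]
tcp_rot: [180.0, 0.0, 151.9]
wrist_force: [-0.3, 0.0, 0.2]
opening: 0.019
grasp_force: 39.9
```

```bash
python3 - <<'E'
from h import *
st(); plan(632.5,294,140,184)
E
```

```text
t 16.9 p [428.5 159.8  26.3] rpy [180.    0.  151.9] q [ 20.5  -5.9 -25.6  70.3   0.   48.5] open 19.0 F [-0.3  0.   0.2] g 39.9
plan turn -32.1 slide [-212.9  119.6 -113.7] norm 269
```

Call:
{"fn": "play_rows", "kwargs": {
  "increments": [
    {"slide": [0,0,-8],"angular": [0,0,0],"claw": -1},
    {"slide": [0,0,-25],"angular": [0,0,0],"claw": -1},
    {"slide": [0,0,-40],"angular": [0,0,-5],"claw": -1},
    {"slide": [0,0,-30],"angular": [0,0,-7],"claw": -1},
    {"slide": [0,0,-10],"angular": [0,0,-7.5],"claw": -1},
    {"slide": [0,0,0],"angular": [0,0,-7.5],"claw": -1},
    {"slide": [0,0,0],"angular": [0,0,-5.1],"claw": -1},
    {"slide": [-20,11,0],"angular": [0,0,0],"claw": -1}
  ]
}}

```text
time: 17.7
ee_pos: [0.4469, 0.1717, 0.1405]
tcp_rot: [180.0, 0.0, -175.8]
wrist_force: [0.3, 0.9, -0.0]
opening: 0.0192
grasp_force: 39.9
```

Call:
{"fn": "play_rows", "kwargs": {
  "increments": [
    {"slide": [-36,20,0],"angular": [0,0,0],"claw": -1},
    {"slide": [-36,20,0],"angular": [0,0,0],"claw": -1},
    {"slide": [-36,20,0],"angular": [0,0,0],"claw": -1},
    {"slide": [-36,20,0],"angular": [0,0,0],"claw": -1},
    {"slide": [-32,18,0],"angular": [0,0,0],"claw": -1},
    {"slide": [-17,10,20],"angular": [0,0,0],"claw": -1},
    {"slide": [0,0,25],"angular": [0,0,0],"claw": -1},
    {"slide": [0,0,10],"angular": [0,0,0],"claw": -1}
  ]
}}

```text
time: 18.5
ee_pos: [0.6319, 0.2934, 0.0813]
tcp_rot: [-179.9, -0.2, -175.9]
wrist_force: [-1.2, -0.6, -0.8]
opening: 0.0192
grasp_force: 39.9
```

Call:
{"fn": "play_rows", "kwargs": {
  "increments": [
    {"slide": [0,0,0],"angular": [0,0,0],"claw": -1},
    {"slide": [0,0,0],"angular": [0,0,0],"claw": -1},
    {"slide": [0,0,0],"angular": [0,0,0],"claw": -1}
  ]
}}

```text
time: 18.8
ee_pos: [0.633, 0.2936, 0.0864]
tcp_rot: [179.9, 0.1, -176.0]
wrist_force: [0.1, 0.3, -0.4]
opening: 0.0191
grasp_force: 39.9
```

```bash
python3 - <<'E'
from h import *
st(); i,im=snap("wrist","w8.png")
E
```

```text
t 18.8 p [633.  293.6  86.4] rpy [ 1.799e+02  1.000e-01 -1.760e+02] q [24.9 25.1 16.4 81.1  0.  20.8] open 19.1 F [ 0.1  0.3 -0.4] g 39.9
```

View pics/w8.png

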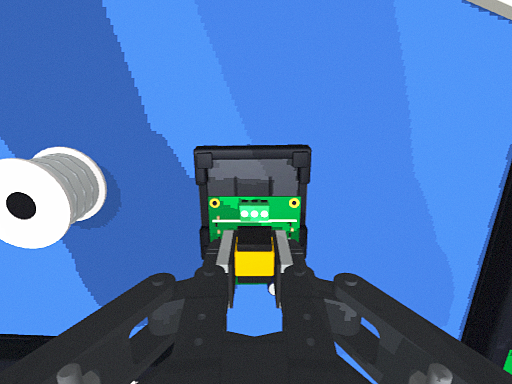

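The short board (columns 208–301, near edge at row 197) is over the short tray, whose near rim runs from (193,149) to (311,146). The reel at the left is clear.

```bash
python3 - <<'E'
from h import *
i=bot.camera_info("wrist"); im=cv2.imread("pics/w8.png")
bl=masks(im)[3]
for u in(205,225,250,275,300): print(u,[v for v in range(110,180) if bl[v,u]==0][:1],end=" ")
for v in(155,165): print(v,[u for u in range(170,330) if bl[v,u]==0][::200],[u for u in range(170,330) if bl[v,u]==0][-1])
rim(i,(193.5,148),(311,146),(208,197),(301,197),87,55,4.5,.0864-.0263+.0036)
E
```

```text
205 [146] 225 [146] 250 [146] 275 [145] 300 [145] 155 [194] 310
165 [195] 309
rim 79.79029532030523 board 50.30269298852434 tray [631.27460983 292.86060874] board [634.82389298 294.40424793] need [-3.54928315 -1.54363919] yaws [np.float64(5.002437242073142), np.float64(4.0092457397555705)]
```

Call:
{"fn": "play_rows", "kwargs": {
  "increments": [
    {"slide": [3,-1,12],"angular": [0,0,-0.5],"claw": -1},
    {"slide": [0,0,15],"angular": [0,0,0],"claw": -1},
    {"slide": [0,0,11],"angular": [0,0,0],"claw": -1},
    {"slide": [0,0,6],"angular": [0,0,0],"claw": -1},
    {"slide": [0,0,4],"angular": [0,0,0],"claw": -1},
    {"slide": [0,0,3],"angular": [0,0,0],"claw": -1},
    {"slide": [0,0,0],"angular": [0,0,0],"claw": -1},
    {"slide": [0,0,0],"angular": [0,0,0],"claw": -1}
  ]
}}

```text
time: 19.65
ee_pos: [0.6298, 0.2924, 0.0337]
tcp_rot: [180.0, 0.0, -175.5]
wrist_force: [-0.5, 0.8, -0.6]
opening: 0.019
grasp_force: 39.9
```

Call:
{"fn": "play_rows", "kwargs": {
  "increments": [
    {"slide": [0,0,2],"angular": [0,0,0],"claw": -1},
    {"slide": [0,0,1.5],"angular": [0,0,0],"claw": -1},
    {"slide": [0,0,1],"angular": [0,0,0],"claw": -1},
    {"slide": [0,0,0.5],"angular": [0,0,0],"claw": -1},
    {"slide": [0,0,0],"angular": [0,0,0],"claw": -1},
    {"slide": [0,0,0],"angular": [0,0,0],"claw": -1}
  ]
}}

```text
time: 20.25
ee_pos: [0.6297, 0.2924, 0.0294]
tcp_rot: [180.0, 0.0, -175.5]
wrist_force: [-3.1, -1.5, 5.5]
opening: 0.0188
grasp_force: 40.8
```

Contact is felt; I release, rise and back off for a look.

Call:
{"fn": "play_rows", "kwargs": {
  "increments": [
    {"slide": [0,0,0],"angular": [0,0,0],"claw": -0.5},
    {"slide": [0,0,0],"angular": [0,0,0],"claw": -0.4},
    {"slide": [0,0,0],"angular": [0,0,0],"claw": -0.3},
    {"slide": [0,0,0],"angular": [0,0,0],"claw": -0.3},
    {"slide": [0,0,-5],"angular": [0,0,0],"claw": -0.3},
    {"slide": [0,0,-15],"angular": [0,0,0],"claw": -0.3},
    {"slide": [0,0,-30],"angular": [0,0,0],"claw": 0},
    {"slide": [0,0,-40],"angular": [0,0,0],"claw": 0}
  ]
}}

```text
time: 21.05
ee_pos: [0.6289, 0.292, 0.1188]
tcp_rot: [-180.0, -0.1, -175.5]
wrist_force: [1.3, 1.1, 0.3]
opening: 0.0428
grasp_force: 0.0
```

Call:
{"fn": "play_rows", "kwargs": {
  "increments": [
    {"slide": [0,0,-40],"angular": [0,0,0],"claw": 0},
    {"slide": [20,20,-40],"angular": [0,0,0],"claw": 0},
    {"slide": [30,35,-10],"angular": [0,0,0],"claw": 0},
    {"slide": [30,35,0],"angular": [0,0,0],"claw": 0},
    {"slide": [30,35,0],"angular": [0,0,0],"claw": 0},
    {"slide": [0,35,0],"angular": [0,0,0],"claw": 0},
    {"slide": [0,0,0],"angular": [0,0,0],"claw": 0},
    {"slide": [0,0,0],"angular": [0,0,0],"claw": 0}
  ]
}}

```text
time: 21.85
ee_pos: [0.5069, 0.4437, 0.2092]
tcp_rot: [180.0, 0.0, -175.4]
wrist_force: [0.1, -0.0, -0.4]
opening: 0.0427
grasp_force: 0.0
```

```bash
python3 - <<'E'
from h import *
st(); i,im=snap("top","t9.png"); cv2.imwrite("pics/t9c.png",cv2.resize(im[90:230,130:430],(800,373),interpolation=cv2.INTER_CUBIC))
i,im=snap("scene","s9.png"); cv2.imwrite("pics/s9c.png",cv2.resize(im[120:340,50:350],(800,587),interpolation=cv2.INTER_CUBIC))
E
```

```text
t 21.85 p [506.9 443.7 209.2] rpy [ 180.     0.  -175.4] q [41.2 22.1 25.9 93.7 -0.  36.6] open 42.7 F [ 0.1 -0.  -0.4] g 0.0
```

View pics/t9c.png

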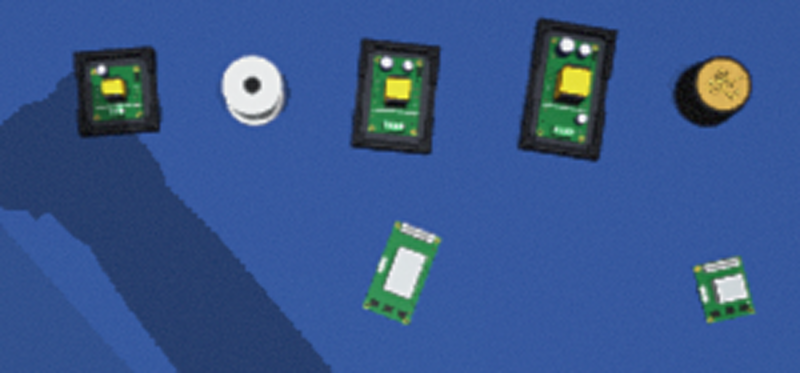

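View pics/s9c.png

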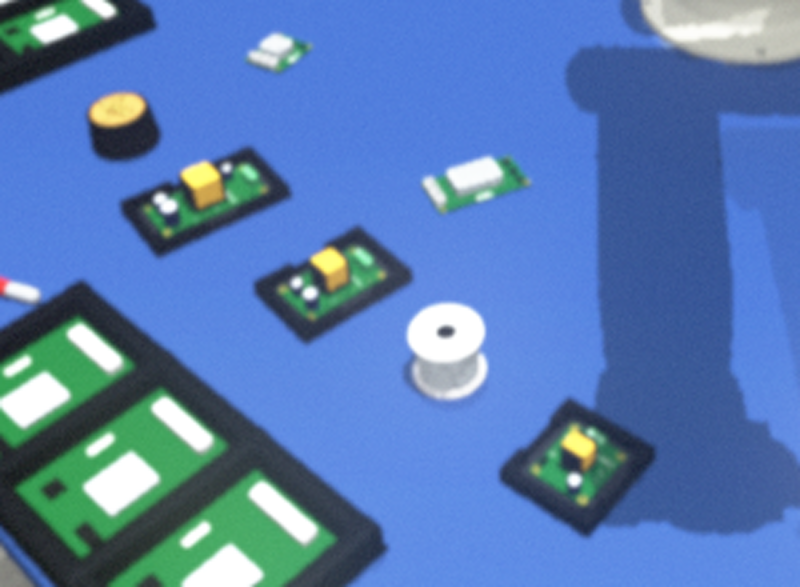

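The top crop shows all three boards centred and square in their trays, at (116,88), (397,95) and (568,88). The scene crop shows them lying flat inside the walls, and the logic boards, reel and cleaner have not moved.

```bash
python3 -c "
from workcell import bot
print(bot.job_done())"
```

```text
the job is handed in; nothing more can be done
None
```

I put the three power-supply boards in their matching black trays and handed the job in at about 22 s of the 93 s; in the last camera views they lie flat and centred and nothing else has moved, but the hand-in gave no verdict.

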